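Raise the dust-hood sash to the pointer and load a strip

ROBOT

A 7-joint arm with a two-finger parallel gripper is mounted at the origin on a cart in front of the work surface, level with it; the furniture and walls round the work are solid. World frame = base frame: x ahead of the robot, y to its left, z up, the work surface at z = 0. Lengths are in mm, angles in rad, forces in N, time in s.
With the tool pointing down it reaches from about 400 to 900 mm from the base axis. Payload 5.5 kg.
Tool frame: the origin (TCP) lies midway between the tips of the shut fingers; the grasp point (between the pads) lies 19 mm behind it; z points along the fingers, y is the line along which they close (so a half turn about z gives the same grasp; the last joint's range is limited). The gripper opens to 92 mm and grips with 3 to 60 N. Pads are 19 mm wide; open, the fingers measure 130 mm over their backs; the gripper's body (75 mm by 190 mm) begins 47 mm behind the grasp point.
Start: joints at [-0.926, 0.501, -0.427, 1.55, 0.221, 1.138, -0.21], TCP at [242.147, 603.212, 226.729] pointing down, gripper open.
Joint ranges: [-2.88, 2.88], [-0.31, 2.03], [-1.54, 1.56], [0.2, 2.42], [-1.41, 4.55], [0.19, 2.02], [-2.57, 2.57]. Speed limits (rad/s): [2.57, 2.57, 3.14, 3.14, 3.14, 3.14, 3.14].

INTERFACE

Orientations are given as a unit quaternion [w, x, y, z].
In Python, from plant import manip gives the robot as it stands.
- The arm moves only by the shell command python3 shift.py 'ROWS'. ROWS is a JSON list of rows, 1 to 5 of them, each of 5 numbers: the finger opening in mm, then dx, dy, dz in mm, then a turn about the tool's z in rad; each row shifts and turns the commanded pose from where the row before left it, along the tool's axes as they then stand; what a row does not reach is not made up. A row lasts 1/8 s, in which the tool goes at most 62.5 mm and 0.188 rad, less where a joint would pass 70% of its speed; a pose out of reach is approached as far as the arm can. The fingers move at their own pace and stop on an object; the grip force is fixed at half the most. Time passes only in rows, so rows that do not move let the fingers close. It prints the time, the measured TCP pose, the force, the opening and the grip force at its end.
- manip.sense(): the state, without advancing time (a new reading comes with each control period).
- manip.camera(name): name is "scene" or "top" or "wrist"; returns the picture (400x640x3 uint8, blue, green, red); there is no depth.
- manip.get_calibration(name): a dict with "vertical_fov" (degrees; the focal length in pixels is half the picture's height over the tangent of half this angle, whatever the lens; pixels are square), "cx", "cy" (the principal point, pixels), "D" ([k1, k2, p1, p2, k3] as OpenCV has them; the pictures are not rectified), "eye" and "attitude" of the camera in the world; the wrist camera has in their place "mount" (4x4, takes a point from camera to tool coordinates, whose origin is the TCP and whose axes are the flange's). Camera axes: x right, y down, z forward; pixel columns grow to the right and rows downward; lengths in mm; the calibration is good to about 2 mm. A picture is of the moment at which its call begins: read the wrist's pose just before it. get_calibration takes no time and is no camera call.
- manip.sign_off(): hands the job in; it is judged then, once.
The state is a dict: "t": time; "joint_positions": joint angles; "joint_velocities": joint speeds; "tau": joint torques, N m; "ee_pos": TCP position; "tool_rot": TCP orientation; "wrist_force": force on the tool from outside, world axes, zero at the start; "wrist_torque": the same for the moment, N m; "finger_gap": finger opening in mm; "gripper_force": force on a finger pad.
Only numpy, scipy, OpenCV 4.12 (cv2) and the standard library are available. Lean on these libraries where they do the work, as an engineer would, in place of code of your own. Each camera call takes 0.05 s, during which the arm holds its last target. There are 200 camera calls.

TASK

Raise the clear sash of the little dust hood by pushing up under its yellow lift rail until the sash's dark lower edge is level with the red pointer, and leave it standing there. Then take the mahogany strip from the table and slide it in under the sash, lying flat between the two wooden guides, until its front end is fully home against the end stop. Do not shift the pointer or disturb the try square and the turned foot beside it on the table.

Things in the scene. Friction and masses are not known exactly. Their poses are not given: they have to be found in the camera images.
- hood: grey bench dust hood, fixed, on the side board to the right; 160 mm wide (y), 260 mm high plus a short pipe. Origin: centre of the underside of its plywood base plate; x points into the hood (opening faces -x), y left when looking in, z up. Base plate from x = -130 to +70 mm; its top, the hood's floor, is at z = 12 mm. The sash plane is x = -40 mm, between tracks at y = +-72 mm.
- stop_face (a point): foot of the wooden end stop's front face, on the hood's floor in the middle of the channel: hood frame (10, 0, 12) mm. Stop 22 mm high. The channel lies between two wooden guides 10 mm high that run along the hood's x from its x = -100 to +10 mm; 35 mm wide, flared wider over the first 15 mm at the front.
- sash (a joint): height of the sash's lower edge above the hood's floor, in m: 0 closed, 0.105 fully up. A clear pane 130 mm wide, 120 mm high with a dark lower rail, guided straight up and down and balanced by springs: it moves with about 3 N either way and stays wherever it is left.
- sash_edge (a point): middle of the sash's lower edge (dark rail), in the plane of the sash
- lift_edge (a point): middle of the front lower edge of the yellow lift rail, which is a ledge on the sash 110 mm wide (along the hood's y) and 12 mm thick; it stands out 40 mm in front of the sash plane, and its flat underside is 45 mm above the sash's lower edge
- pointer (a joint): height of the red pointer's tip above the hood's floor, in m: the opening to which the sash is to be raised. It differs each time, between 0.055 and 0.09; the pointer is held by friction on the right-hand track.
- pointer_tip (a point): tip of the small red pointer on the hood's right-hand track (hood's -y side), about 58 mm in front of the hood's origin (hood's -x)
- strip: straight mahogany strip, 161 mm long (its x), 27 mm wide (y), 9 mm thick (z), about 0.035 kg, lying flat on the table, left or right of the middle, its length pointing roughly away from the robot. Origin: centre of its underside. Either end may go in first. When home, 50 mm of it are beyond the sash plane and 111 mm stick out in front.
- try_square: try square lying flat on the table, dark stock and steel blade, 100 x 168 x 12 mm, bystander; origin at the centre of its underside. Behind it and the strip an upright wooden clock frame is fixed across the table: 325 mm high, its front face at world x = 0.487 m, its right-hand end at world y = -0.21 m; keep the gripper clear of it.
- foot_a: turned mahogany foot with a broad head, 40 mm wide and 52 mm high, standing at the front of the table, bystander; origin at the centre of its underside

How it is judged:
By the outcome, as a careful person would: the job done as asked, in the order asked, and still so for the second after the job is handed in, with the robot touching nothing.
It also fails if it takes over 72 s, if anything falls off the work surface, if the arm or the gripper's body presses on something with over 40 N, if the wrist force passes 120 N, or if a joint passes its speed limit or range.

## Working session

There is one attempt and no reset: what is moved stays moved. The work goes in short steps, Python scripts to look and compute and a shell command to move; the robot and the scene stay as the last step left them, time stands still between calls to the robot, and variables do not carry over. Pictures are saved under pics/ and viewed, at most 10 in all, crops included, and the job is handed in when it is done.

```bash
ls; mkdir -p pics; python3 - <<'E'
from plant import manip
import cv2
s=manip.sense()
print({k:s[k] for k in ("t","ee_pos","tool_rot","finger_gap","wrist_force")})
for n in("scene","top","wrist"):
    c=manip.get_calibration(n);print(n,c)
for n in("scene","top"):
    cv2.imwrite(f"pics/{n}0.png",manip.camera(n))
E
```

```text
pics
plant.py
shift.py
{'t': 0.0, 'ee_pos': array([241.97822334, 602.49662528, 225.6526174 ]), 'tool_rot': array([-2.10233928e-04,  1.89714798e-01,  9.81838722e-01, -9.87717752e-04]), 'finger_gap': 91.88243828079517, 'wrist_force': array([-1.27989234,  0.02157291, -0.48845538])}
scene {'vertical_fov': 56.80776899735542, 'cx': 325.1913657441032, 'cy': 202.34275765810096, 'D': array([0.00220555, 0.        , 0.        , 0.        , 0.        ]), 'eye': array([ -17.59080736, -520.44496923,  748.21846954]), 'attitude': array([-0.33499145,  0.81321641, -0.44406474,  0.17107397])}
top {'vertical_fov': 43.050515428160196, 'cx': 323.32317714232437, 'cy': 202.0131881221603, 'D': array([-0.12276394,  0.        ,  0.        ,  0.        ,  0.        ]), 'eye': array([ 108.64786423,   -5.28478704, 1476.78338642]), 'attitude': array([ 0.08038945, -0.52860195,  0.8360035 , -0.12335176])}
wrist {'vertical_fov': 70.30913393314765, 'cx': 315.16951400092194, 'cy': 200.76406079465582, 'D': array([-0.01689687,  0.        ,  0.        ,  0.        ,  0.        ]), 'mount': array([[-5.35614126e-04, -9.65576664e-01, -2.60118085e-01,
         7.10264584e+01],
       [ 9.99999291e-01, -7.93902166e-04,  8.87903119e-04,
         1.58416056e-01],
       [-1.06384684e-03, -2.60117425e-01,  9.65576405e-01,
        -1.58492597e+02],
       [ 0.00000000e+00,  0.00000000e+00,  0.00000000e+00,
         1.00000000e+00]])}
```

View pics/scene0.png

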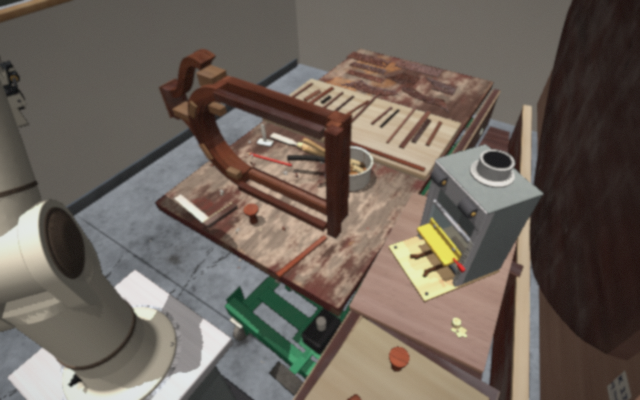

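View pics/top0.png

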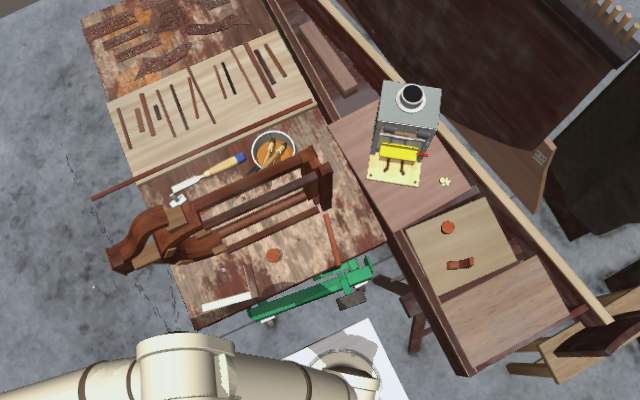

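The scene shows the strip at scene (302,258) / top (332,240), hood at top (400,140), foot at top (274,256), square at top (235,295). Next, enlarged crops.

```bash
cat > h.py <<'E'
import numpy as np, cv2
from scipy.spatial.transform import Rotation as R
from plant import manip
def q2R(q): return R.from_quat(np.roll(q,-1)).as_matrix()
def cam(n,s=None):
    c=manip.get_calibration(n); f=200/np.tan(np.radians(c["vertical_fov"]/2))
    K=np.array([[f,0,c["cx"]],[0,f,c["cy"]],[0,0,1.]])
    if "eye" in c: M,e=q2R(c["attitude"]),np.array(c["eye"])
    else:
        T=q2R(s["tool_rot"]); m=c["mount"]; M=T@m[:3,:3]; e=T@m[:3,3]+s["ee_pos"]
    return K,c["D"],M,e
def ray(C,uv):
    K,D,M,e=C; p=cv2.undistortPoints(np.array([[uv]],float),K,D)[0,0]
    return e,M@np.array([*p,1.])
def onz(C,uv,z):
    e,d=ray(C,uv); return e+d*(z-e[2])/d[2]
def proj(C,P):
    K,D,M,e=C; r=cv2.Rodrigues(M.T)[0]
    return cv2.projectPoints(np.atleast_2d(np.array(P,float)),r,-M.T@e,K,D)[0][:,0]
def crop(n,img,u,v,w,h,k):
    cv2.imwrite(n,cv2.resize(img[v:v+h,u:u+w],None,fx=k,fy=k,interpolation=cv2.INTER_CUBIC))
E
python3 - <<'E'
from h import *
t=cv2.imread("pics/top0.png");s=cv2.imread("pics/scene0.png")
a=cv2.resize(t[75:275,310:450],None,fx=3,fy=3,interpolation=2); b=cv2.resize(s[140:300,380:545],None,fx=2,fy=2,interpolation=2)
o=np.zeros((600,760,3),np.uint8); o[:600,:420]=a; o[:320,425:755]=b
o[330:590,425:755]=cv2.resize(s[215:300,265:345],(330,260),interpolation=2)
cv2.imwrite("pics/c1.png",o)
T=cam("top");S=cam("scene")
for uv in [(332,240),(326,215),(338,265),(274,252)]: print(onz(T,uv,9).round())
for uv in [(326,238),(278,278)]: print(onz(S,uv,9).round())
for uv in [(368,178),(419,186)]: print(onz(T,uv,12).round())
for uv in [(427,298),(391,246),(467,281)]: print(onz(S,uv,12).round())
E
```

```text
[ 398. -164.    9.]
[ 475. -181.    9.]
[ 323. -148.    9.]
[438.   6.   9.]
[ 471. -186.    9.]
[ 312. -157.    9.]
[ 525. -348.   12.]
[ 435. -477.   12.]
[ 447. -468.   12.]
[ 534. -338.   12.]
[ 536. -528.   12.]
```

View pics/c1.png

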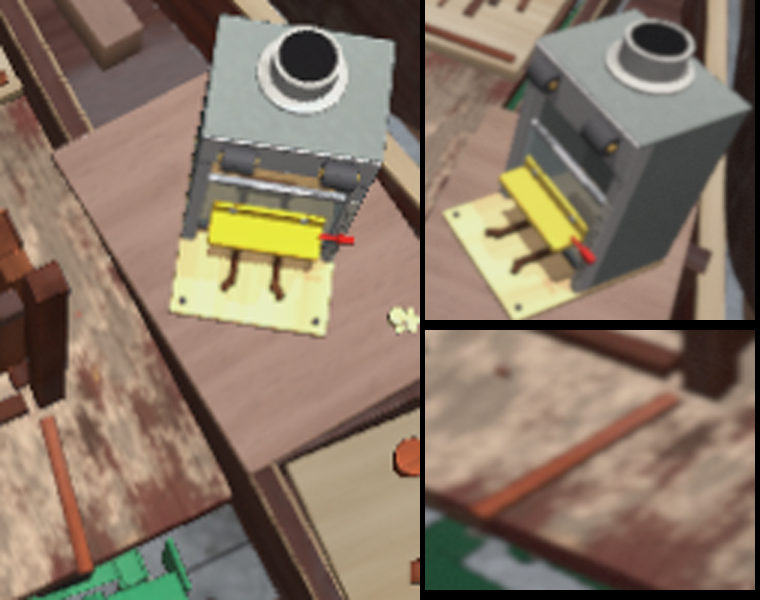

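Crop: plate front corners at top ≈(366.7,179)/(419,187), scene (389,246)/(426,299). Strip ends at top (326,214)/(338,266), scene (325,237)/(278,275.5). The pointer is at top (427,155). I'll fit the hood pose and strip from these.

```bash
cat > fit.py <<'E'
from h import *
from scipy.optimize import least_squares
T=cam("top");S=cam("scene")
tp=lambda x,y:((x+.5)/3-.5+310,(y+.5)/3-.5+75)
sp=lambda x,y:((x-425+.5)/2-.5+380,(y+.5)/2-.5+140)
# hood pts: (x,y,z) x None = unknown front
def tri(a,b):
    (e1,d1),(e2,d2)=ray(T,a),ray(S,b); A=np.c_[d1,-d2]; k=np.linalg.lstsq(A,e2-e1,rcond=None)[0]
    p,q=e1+k[0]*d1,e2+k[1]*d2; return (p+q)/2,np.linalg.norm(p-q)
obs={"pl":((-130,80,12),tp(170,312),sp(443,212)),"pr":((-130,-80,12),tp(327,337),sp(517,318)),
"bl":((70,80,260),tp(222,15),sp(640,10)),"br":((70,-80,260),tp(393,42),sp(748,105)),
"fl":((None,80,260),tp(203,138),sp(537,40)),"fr":((None,-80,260),tp(380,163),sp(638,140))}
def W(p,P):
    c,s=np.cos(p[2]),np.sin(p[2]); x=P[0] if P[0] is not None else p[4]
    return [p[0]+c*x-s*P[1],p[1]+s*x+c*P[1],p[3]+P[2]]
def res(p):
    return np.concatenate([np.r_[proj(T,W(p,P))[0]-a,proj(S,W(p,P))[0]-b] for P,a,b in obs.values()])
if __name__=="__main__":
    r=least_squares(res,[550,-480,-.6,0,-50],loss="soft_l1");print(r.x.round(2));print(r.fun.reshape(-1,4).round(1))
    for k,(P,a,b) in obs.items(): print(k,*[np.round(x,1) for x in tri(a,b)])
    th=r.x[2];Ri=np.array([[np.cos(th),np.sin(th)],[-np.sin(th),np.cos(th)]])
    for n,a,b in [("rollL",tp(222,160),sp(542,78)),("rollR",tp(340,177),sp(600,137)),("ptr tip",tp(320,238),sp(572,240)),("railL",tp(208,243),sp(502,190)),("railR",tp(320,260),sp(565,258))]:
        p,g=tri(a,b); print(n,p.round(),g.round(1),"hood",(Ri@(p[:2]-r.x[:2])).round(),(p[2]-r.x[3]).round())
    for a,b in [((326,214.3),(324.9,236.9)),((337.7,266.3),(278.3,275.5))]: print("strip",*tri(a,b),onz(T,a,9),onz(S,b,9))
E
python3 fit.py
```

```text
[ 583.75 -476.68   -0.61   12.23  -54.69]
[[-1.  -0.   0.3  0. ]
 [-1.2 -0.1 -0.7  1.7]
 [-1.2 -0.4 -1.2 -1.1]
 [ 0.4 -0.2  2.9  0.6]
 [-0.9 -0.4 -0.6 -1.2]
 [ 0.5  0.8  1.4  2.9]]
pl [ 519.7 -337.6   29. ] 1.5
pr [ 427.6 -467.8   36.2] 1.8
bl [ 685.1 -454.   271.5] 0.5
br [ 593.7 -578.7  273.8] 3.0
fl [ 583.3 -381.8  271. ] 0.1
fr [ 493.4 -507.7  277.7] 1.7
rollL [ 570. -398.  237.] 1.5 hood [-56.  57.] 225.0
rollR [ 503. -478.  256.] 2.6 hood [-65. -47.] 243.0
ptr tip [ 504. -487.  103.] 2.8 hood [-59. -54.] 91.0
railL [ 555. -393.   72.] 5.1 hood [-71.  52.] 60.0
railR [ 491. -486.   83.] 3.4 hood [-71. -60.] 71.0
strip [ 476.0238792  -181.47798142    6.03321953] 3.210422886709445 [ 476.64685705 -182.07064791    9.        ] [ 472.51516079 -182.13105196    9.        ]
strip [ 322.13027229 -146.75370733   -3.16511216] 1.5323215062588158 [ 319.69312997 -145.23191309    9.        ] [ 317.34636373 -153.08441309    9.        ]
```

```bash
python3 shift.py '[[92,-20,-25,-20,0],[92,-34,-42,-20,0],[92,-34,-42,-20,0],[92,-34,-42,-20,0],[92,-34,-42,-15,0]]'
python3 shift.py '[[92,-34,-42,0,0],[92,-34,-42,0,0],[92,-34,-42,0,0],[92,-34,-42,0,0],[92,-34,-42,0,0]]'
python3 shift.py '[[92,-34,-42,0,0],[92,-34,-42,0,0],[92,0,0,0,0]]'
```

```text
t: 0.72
ee_pos: [315.4, 364.2, 322.3]
tool_rot: [0.0, 0.19, 0.982, 0.0]
wrist_force: [1.3, 0.0, -0.2]
finger_gap: 91.5
gripper_force: 0.0
t: 1.35
ee_pos: [394.6, 105.9, 321.6]
tool_rot: [0.0, 0.19, 0.982, 0.0]
wrist_force: [0.2, 1.0, 0.0]
finger_gap: 91.9
gripper_force: 0.0
t: 1.72
ee_pos: [426.7, 0.2, 321.4]
tool_rot: [-0.0, 0.194, 0.981, -0.001]
wrist_force: [-0.3, 1.1, -0.3]
finger_gap: 91.9
gripper_force: 0.0
```

```bash
python3 shift.py '[[92,-9,-40,15,0],[92,-9,-41,32,0],[92,-9,-41,32,0],[92,-9,-41,32,-0.17],[92,0,0,0,0]]'
python3 - <<'E'
from h import *
s=manip.sense(); im=manip.camera("wrist"); cv2.imwrite("pics/w1.png",im); np.save("w1.npy",np.r_[s["ee_pos"],s["tool_rot"]]); print(s["ee_pos"],s["tool_rot"])
E
```

```text
t: 2.35
ee_pos: [396.8, -159.5, 209.8]
tool_rot: [-0.003, 0.111, 0.994, 0.0]
wrist_force: [1.3, 0.6, 0.4]
finger_gap: 91.6
gripper_force: 0.0
[ 396.79652869 -159.52072907  209.80155486] [-2.67474805e-03  1.10652378e-01  9.93855554e-01  1.83662994e-04]
```

View pics/w1.png

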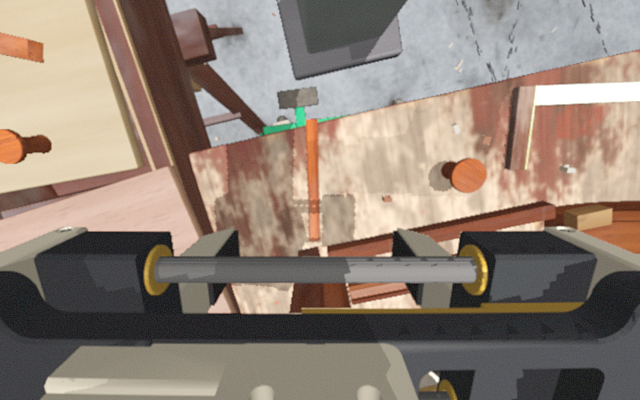

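The wrist view shows the strip, near end ≈(312,119), far end ≈(315,241), foot at (466,175), square at (520,125). I'll segment the strip for its pose.

```bash
python3 - <<'E'
from h import *
im=cv2.imread("pics/w1.png"); a=np.load("w1.npy"); s=dict(ee_pos=a[:3],tool_rot=a[3:]); C=cam("wrist",s)
hsv=cv2.cvtColor(im,cv2.COLOR_BGR2HSV); m=((hsv[...,0]<14)&(hsv[...,1]>165)&(hsv[...,2]>120)).astype(np.uint8); m[:, :290]=0;m[:,340:]=0;m[:105]=0;m[250:]=0
v,u=np.nonzero(m); 
P=np.array([onz(C,(x,y),9)[:2] for x,y in zip(u,v)]).astype(np.float32)
print(len(P),u.min(),u.max(),v.min(),v.max()); r=cv2.minAreaRect(P); print(r); print(cv2.boxPoints(r).round(1))
for uv in [(306,119),(318,119),(309,241),(321,241)]: print(uv,onz(C,uv,9).round(1))
print(manip.sense()["joint_positions"].round(2))
E
```

```text
487 306 316 120 210
((376.4263000488281, -159.46653747558594), (12.281364440917969, 114.52400970458984), 77.30535888671875)
[[ 319.2 -152.9]
 [ 430.9 -178. ]
 [ 433.6 -166.1]
 [ 321.9 -140.9]]
(306, 119) [ 318.1 -152.5    9. ]
(318, 119) [ 321.3 -138.3    9. ]
(309, 241) [ 474.5 -185.     9. ]
(321, 241) [ 478.1 -169.1    9. ]
[ 0.09  0.09  0.24  2.11 -0.03  0.95  1.69]
```

```bash
python3 - <<'E'
from h import *
im=cv2.imread("pics/w1.png"); crop("pics/c2.png",im,240,90,150,160,3.7)
E
```

```text
(no output)
```

View pics/c2.png

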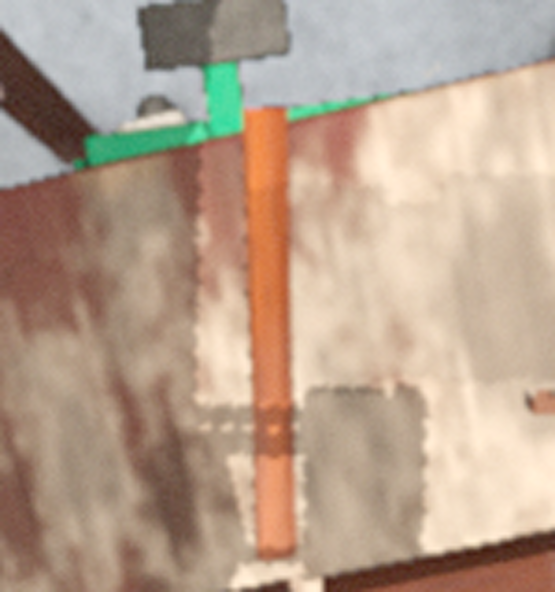

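```bash
python3 shift.py '[[92,-17,-2,40,0],[92,0,0,55,0],[92,0,0,55,0],[92,0,0,40,0],[92,0,0,0,0]]'
python3 shift.py '[[92,0,0,9,0],[92,0,0,8,0],[92,0,0,0,0]]'; python3 - <<'E'
from h import *
cv2.imwrite("pics/w2.png",manip.camera("wrist"))
E
```

```text
t: 3.02
ee_pos: [414.2, -161.3, 20.2]
tool_rot: [-0.003, 0.109, 0.994, 0.001]
wrist_force: [-0.9, -0.3, 1.1]
finger_gap: 91.6
gripper_force: 0.0
t: 3.4
ee_pos: [416.2, -163.9, 5.7]
tool_rot: [0.001, 0.109, 0.994, 0.0]
wrist_force: [0.3, 0.5, -0.4]
finger_gap: 91.9
gripper_force: 0.0
```

View pics/w2.png

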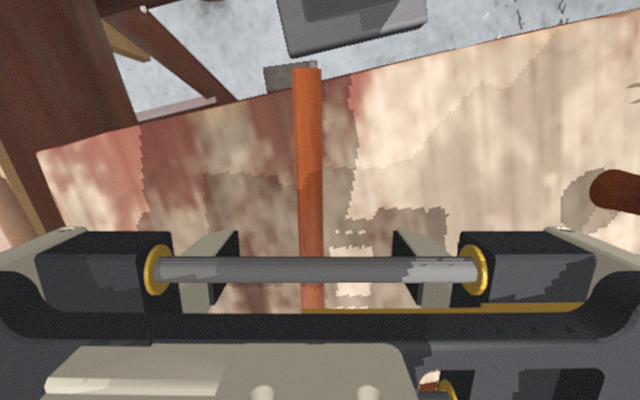

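The strip runs between the fingers (column ~308, about 28 px ≈ 15 mm wide). Closing on it.

```bash
python3 shift.py '[[92,0,0,2.5,0],[0,0,0,0,0],[0,0,0,0,0],[0,0,0,0,0],[0,0,0,0,0]]'
python3 shift.py '[[0,0,0,0,0],[0,0,0,0,0]]'
```

```text
t: 4.08
ee_pos: [415.6, -164.0, 2.6]
tool_rot: [-0.0, 0.109, 0.994, 0.0]
wrist_force: [-1.0, -0.6, -0.0]
finger_gap: 56.3
gripper_force: 0.0
t: 4.32
ee_pos: [415.6, -164.0, 2.6]
tool_rot: [-0.0, 0.109, 0.994, 0.0]
wrist_force: [0.4, -0.8, 1.0]
finger_gap: 36.2
gripper_force: 0.0
```

```bash
python3 shift.py '[[0,0,0,0,0],[0,0,0,0,0],[0,0,0,0,0],[0,0,0,0,0]]'
```

```text
t: 4.82
ee_pos: [415.6, -164.0, 2.6]
tool_rot: [-0.0, 0.109, 0.994, 0.0]
wrist_force: [0.4, -0.0, 0.1]
finger_gap: 14.9
gripper_force: 29.9
```

Measured width is 14.9 mm, not 27, but the length (≈160 mm) and placement fit, so I carry on. The tool can only point down, so nothing on the gripper can get under the ledge. I'll use the gripped strip as the lever to push up under the rail. First, lift it and take a closer side view of the hood.

```bash
python3 shift.py '[[0,0,0,-30,0],[0,0,0,-50,0],[0,0,0,-50,0],[0,-5,-40,-20,0],[0,-5,-47,0,0]]'
python3 shift.py '[[0,-5,-47,0,0],[0,-5,-47,0,0],[0,0,0,0,-0.17],[0,0,0,0,-0.17],[0,0,0,0,-0.17]]'
python3 shift.py '[[0,0,0,0,-0.17],[0,0,0,0,-0.17],[0,0,0,0,-0.17],[0,0,0,0,-0.16],[0,0,0,0,0]]'
python3 - <<'E'
from h import *
s=manip.sense(); im=manip.camera("wrist"); cv2.imwrite("pics/w3.png",im); np.save("w3.npy",np.r_[s["ee_pos"],s["tool_rot"]]); print(s["ee_pos"],s["tool_rot"],s["joint_positions"].round(2))
cv2.imwrite("pics/scene3.png",manip.camera("scene"))
cv2.imwrite("pics/w3b.png",cv2.resize(im[:,:400],None,fx=1.5,fy=1.5,interpolation=2))
E
```

```text
t: 5.45
ee_pos: [408.5, -251.8, 155.0]
tool_rot: [0.003, 0.108, 0.994, -0.0]
wrist_force: [0.8, -0.2, -0.2]
finger_gap: 14.6
gripper_force: 29.9
t: 6.08
ee_pos: [395.5, -344.6, 152.0]
tool_rot: [-0.001, -0.146, 0.989, 0.0]
wrist_force: [-0.7, -0.6, -0.8]
finger_gap: 14.2
gripper_force: 30.0
t: 6.7
ee_pos: [390.0, -340.3, 142.3]
tool_rot: [-0.006, -0.388, 0.922, 0.013]
wrist_force: [-0.8, -0.6, -0.8]
finger_gap: 14.3
gripper_force: 29.9
[ 389.95515871 -340.30925148  142.26050931] [-0.00618459 -0.38782323  0.92161764  0.01325942] [ 1.44  0.56 -0.99  1.92  0.54  1.    2.56]
```

View pics/w3b.png

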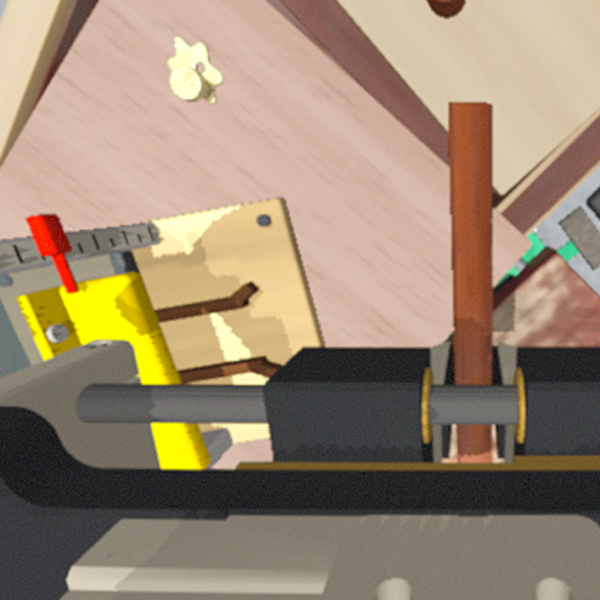

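View: plate's front-right corner at (187,132), rail front-right top corner ≈(89,181), pointer tip ≈(46.7,193), and guide tips at (172,192)/(184,248), so the channel mouth is ≈(177,220). I'll refit with all three views.

```bash
cat > fit2.py <<'E'
from fit import *
a=np.load("w3.npy"); Wc=cam("wrist",dict(ee_pos=a[:3],tool_rot=a[3:]))
wo={"pr":((-130,-80,12),(187,131.7)),"rail":((-80,-55,69),(88.7,181)),"chan":((-100,0,22),(177,220.5))}
def res2(p):
    w=np.concatenate([(proj(Wc,W(p,P))[0]-b)*1. for P,b in wo.values()])
    e=(proj(Wc,W(p,(-130,p[5],12)))[0]-(214.3,230))
    return np.r_[res(p)*.5,w,e]
r=least_squares(res2,[584,-477,-.61,10,-55,0],loss="soft_l1");p=r.x
if __name__=="__main__":
    print(p.round(2));print(r.fun[:24].reshape(-1,4).round(1));print(r.fun[24:].reshape(-1,2).round(1))
    # pointer: fit hood (x=-58, y,z)
    f=lambda q:np.r_[proj(Wc,W(p,(-58,q[0],q[1])))[0]-(46.7,193),.5*(proj(T,W(p,(-58,q[0],q[1])))[0]-tp(320,238)),.5*(proj(S,W(p,(-58,q[0],q[1])))[0]-sp(572,240))]
    q=least_squares(f,[-60,90]);print("pointer y,z; opening",q.x,q.x[1]-12,q.fun.round(1))
    q=least_squares(lambda q:f(q)[:2],[-60,90]);print("wrist only",q.x,q.x[1]-12)
E
python3 fit2.py
```

```text
[ 579.59 -473.88   -0.61   17.    -51.95   18.13]
[[-0.4  0.6 -0.6 -0.2]
 [-0.4  0.4 -1.   0.8]
 [-0.7  0.2 -1.3 -1.2]
 [ 0.3  0.2  0.9 -0.3]
 [-0.4 -0.1 -0.6 -1.3]
 [ 0.5  0.3  0.7  0.7]]
[[-0.7  0.1]
 [12.4 -2. ]
 [-1.5  1.2]
 [-0.3  0.1]]
pointer y,z; opening [-53.81054877  92.9971094 ] 80.99710940054733 [ 0.  -0.1 -0.   0.3  0.  -0.9]
wrist only [-53.73819185  93.0674358 ] 81.06743580430383
```

```bash
python3 - <<'E'
from fit2 import *
print("p",p.round(2))
for n,f,C,roi in [("wrist","w3",Wc,(0,150,150,330)),("top","top0",T,(370,130,430,170)),("scene","scene0",S,(400,200,480,290))]:
    im=cv2.imread(f"pics/{f}.png");h=cv2.cvtColor(im,cv2.COLOR_BGR2HSV)
    m=((h[...,0]>20)&(h[...,0]<35)&(h[...,1]>185)&(h[...,2]>60)).astype(np.uint8);x0,y0,x1,y1=roi;k=np.zeros_like(m);k[y0:y1,x0:x1]=1;m*=k
    c=max(cv2.findContours(m,0,2)[0],key=cv2.contourArea);print(n,cv2.contourArea(c),cv2.approxPolyDP(c,1.5,True)[:,0].tolist())
    for z in (57,69): print("  model z",z,proj(C,[W(p,(x,y,z)) for x,y in((-80,55),(-80,-55),(-40,-55),(-40,55))]).round(1).tolist())
E
```

```text
p [ 579.59 -473.88   -0.61   17.    -51.95   18.13]
wrist 4069.0 [[120, 255], [106, 221], [105, 213], [91, 182], [87, 181], [51, 189], [52, 193], [46, 196], [41, 190], [11, 199], [29, 239], [64, 225], [85, 226], [90, 233], [92, 250], [95, 256]]
  model z 57 [[155.0, 295.2], [111.5, 176.2], [64.0, 184.8], [112.4, 302.2]]
  model z 69 [[147.9, 303.3], [101.1, 179.0], [51.3, 188.1], [103.4, 310.5]]
top 78.0 [[388, 143], [390, 145], [388, 147], [391, 150], [393, 147], [401, 148], [401, 151], [402, 149], [404, 151], [409, 149], [411, 152], [414, 150], [415, 154], [417, 149], [413, 147], [410, 150], [406, 146]]
  model z 57 [[377.2, 160.4], [413.9, 166.0], [415.3, 153.7], [378.9, 148.1]]
  model z 69 [[377.6, 158.9], [414.6, 164.5], [416.0, 152.1], [379.3, 146.5]]Traceback (most recent call last):
  File "<stdin>", line 6, in <module>
ValueError: max() iterable argument is empty
```

```bash
python3 - <<'E'
from fit2 import *
for n,f,C,roi in [("top","top0",T,(370,130,430,170)),("scene","scene0",S,(400,200,480,290)),("scene3","scene3",S,(400,200,480,290))]:
    im=cv2.imread(f"pics/{f}.png").astype(int);x0,y0,x1,y1=roi
    b,g,rr=im[...,0],im[...,1],im[...,2]; m=((g-b>70)&(rr-b>90)&(rr-g<60)).astype(np.uint8);k=np.zeros_like(m);k[y0:y1,x0:x1]=1;m*=k
    c=max(cv2.findContours(m,0,2)[0],key=cv2.contourArea);print(n,cv2.contourArea(c),cv2.approxPolyDP(c,1.2,True)[:,0].tolist())
    for z in (57,69): print("  z",z,proj(C,[W(p,(x,y,z)) for x,y in((-80,55),(-80,-55),(-70,55),(-70,-55),(-40,-55),(-40,55))]).round(1).tolist())
E
```

```text
top 506.5 [[381, 142], [379, 151], [380, 156], [412, 161], [416, 160], [415, 153], [417, 147]]
  z 57 [[377.2, 160.4], [413.9, 166.0], [377.7, 157.3], [414.2, 162.9], [415.3, 153.7], [378.9, 148.1]]
  z 69 [[377.6, 158.9], [414.6, 164.5], [378.1, 155.8], [414.9, 161.4], [416.0, 152.1], [379.3, 146.5]]
scene 745.5 [[431, 219], [431, 221], [436, 224], [439, 230], [438, 232], [430, 223], [418, 227], [418, 230], [444, 264], [447, 264], [452, 261], [453, 257], [456, 259], [458, 258], [442, 238], [443, 236], [456, 249], [457, 253], [460, 253], [442, 230]]
  z 57 [[413.6, 234.8], [441.1, 271.7], [417.3, 233.5], [445.0, 270.2], [456.8, 265.6], [428.3, 229.6]]
  z 69 [[414.4, 231.5], [442.2, 268.5], [418.2, 230.2], [446.2, 267.0], [458.1, 262.4], [429.3, 226.3]]
scene3 770.5 [[431, 219], [428, 231], [423, 235], [424, 239], [433, 251], [440, 257], [444, 264], [452, 262], [453, 257], [458, 259], [457, 255], [460, 254], [459, 251]]
  z 57 [[413.6, 234.8], [441.1, 271.7], [417.3, 233.5], [445.0, 270.2], [456.8, 265.6], [428.3, 229.6]]
  z 69 [[414.4, 231.5], [442.2, 268.5], [418.2, 230.2], [446.2, 267.0], [458.1, 262.4], [429.3, 226.3]]
```

Hood fit is consistent across the views: origin ≈(579.6,−473.9), yaw −0.61, base z≈17, pointer opening ≈81 mm (pointer world z≈110). The rail underside height I'll find by touch. Turning to face the hood.

```bash
python3 shift.py '[[0,0,0,0,0.176],[0,0,0,0,0.176],[0,0,0,0,0.176],[0,0,0,0,0.176],[0,0,0,0,0.176]]' >/dev/null
python3 shift.py '[[0,0,0,0,0.176],[0,0,0,0,0.176],[0,0,0,0,0.176],[0,0,0,0,0]]'
cat > where.py <<'E'
from h import *
import sys
H=(579.6,-473.9,17.0,-.61)
s=manip.sense();d=s["ee_pos"]-np.array(H[:3]);c,n=np.cos(H[3]),np.sin(H[3])
A=q2R(s["tool_rot"]);x=-A[:,0]
print("t %.2f hood tcp"%s["t"],np.round([c*d[0]+n*d[1],-n*d[0]+c*d[1],d[2]],1),"yawerr %.3f"%(np.arctan2(x[1],x[0])-H[3]),"tilt",A[2,:2].round(3),"z %.1f"%s["ee_pos"][2],"F hood",np.round([c*s["wrist_force"][0]+n*s["wrist_force"][1],-n*s["wrist_force"][0]+c*s["wrist_force"][1],s["wrist_force"][2]],1),"T",s["wrist_torque"].round(2),"gap %.1f"%s["finger_gap"],s["joint_positions"].round(2))
E
python3 where.py
```

```text
t: 7.92
ee_pos: [390.7, -340.2, 143.5]
tool_rot: [-0.014, 0.299, 0.954, 0.001]
wrist_force: [0.5, 0.2, -0.6]
finger_gap: 14.5
gripper_force: 29.9
t 7.92 hood tcp [-231.4    1.4  126.5] yawerr 0.003 tilt [ 0.027 -0.006] z 143.5 F hood [ 0.3  0.5 -0.6] T [-0.07 -0.05  0.02] gap 14.5 [ 1.19  0.43 -0.65  1.93  0.33  0.92  1.33]
```

```bash
python3 shift.py '[[0,-20,0,30,0],[0,-32,-1,40,0],[0,0,0,19,0],[0,0,0,0,0]]' >/dev/null; python3 where.py
python3 shift.py '[[0,-30,0,0,0],[0,-34,0,-2,0],[0,0,0,0,0]]' >/dev/null; python3 where.py; python3 - <<'E'
from h import *
a=manip.camera("scene"); b=manip.camera("top")
o=np.zeros((560,790,3),np.uint8); o[:560,:400]=cv2.resize(a[190:302,380:460],(400,560),interpolation=2); o[:,400:]=cv2.resize(b[118:230,352:430],(390,560),interpolation=2)
cv2.imwrite("pics/c4.png",o)
E
```

```text
t 8.43 hood tcp [-184.5    0.5   33.7] yawerr 0.005 tilt [ 0.033 -0.003] z 50.7 F hood [-0.3  0.3 -0.1] T [-0.03 -0.03 -0.01] gap 14.2 [ 1.09  0.64 -0.57  1.86  0.46  0.82  1.24]
t 8.80 hood tcp [-115.6    0.4   37.6] yawerr 0.003 tilt [ 0.024 -0.003] z 54.6 F hood [-0.2  0.3  0.7] T [ 0.   -0.01  0.04] gap 14.4 [ 1.05  0.73 -0.56  1.68  0.47  0.9   1.26]
```

View pics/c4.png

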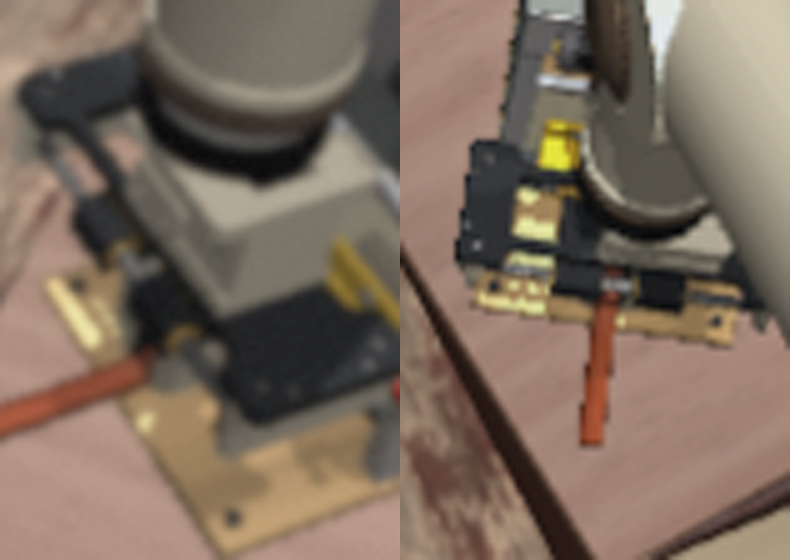

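Gripper is just in front of the rail with no contact. The strip's rear end is at top-camera (390,206.6). Now I raise slowly, watching force.

```bash
python3 - <<'E'
from h import *
P=onz(cam("top"),(390.4,206.6),63);s=manip.sense();print(P,np.linalg.norm(P[:2]-s["ee_pos"][:2]))
E
python3 shift.py '[[0,0,0,-4,0],[0,0,0,-4,0],[0,0,0,0,0]]' >/dev/null; python3 where.py
python3 shift.py '[[0,0,0,-3,0],[0,0,0,-3,0],[0,0,0,0,0]]' >/dev/null; python3 where.py
python3 shift.py '[[0,0,0,-3,0],[0,0,0,-3,0],[0,0,0,0,0]]' >/dev/null; python3 where.py
```

```text
[ 403.56174713 -354.86772927   63.        ] 93.81534965601809
t 9.28 hood tcp [-1.181e+02  1.000e-01  4.400e+01] yawerr 0.002 tilt [ 0.028 -0.003] z 61.0 F hood [-1.   0.3 -0.6] T [-0.01 -0.06 -0.04] gap 14.4 [ 1.05  0.72 -0.56  1.68  0.46  0.91  1.26]
t 9.65 hood tcp [-117.8    0.3   49.5] yawerr 0.002 tilt [ 0.029 -0.002] z 66.5 F hood [ 0.4  0.2 -0.5] T [-0.08 -0.02 -0.06] gap 14.5 [ 1.06  0.71 -0.57  1.68  0.46  0.92  1.27]
t 10.03 hood tcp [-117.5    0.3   55.6] yawerr 0.002 tilt [ 0.028 -0.002] z 72.6 F hood [ 0.3  0.2 -0.7] T [-0.03  0.   -0.07] gap 14.3 [ 1.06  0.7  -0.57  1.68  0.45  0.93  1.27]
```

```bash
for i in 1; do python3 shift.py '[[0,0,0,-3,0],[0,0,0,-3,0],[0,0,0,0,0]]' >/dev/null; python3 where.py
python3 shift.py '[[0,0,0,-3,0],[0,0,0,-3,0],[0,0,0,0,0]]' >/dev/null; python3 where.py
python3 shift.py '[[0,0,0,-3,0],[0,0,0,-3,0],[0,0,0,0,0]]' >/dev/null; python3 where.py; done
```

```text
t 10.40 hood tcp [-117.4    0.3   61.6] yawerr 0.002 tilt [ 0.028 -0.002] z 78.6 F hood [-0.6 -0.5 -1. ] T [ 0.02 -0.07 -0.03] gap 14.3 [ 1.06  0.69 -0.58  1.67  0.45  0.94  1.27]
t 10.78 hood tcp [-117.2    0.3   67.6] yawerr 0.002 tilt [ 0.028 -0.002] z 84.6 F hood [ 0.5 -0.5 -0. ] T [-0.05 -0.04 -0.05] gap 14.3 [ 1.06  0.69 -0.58  1.67  0.44  0.95  1.28]
t 11.15 hood tcp [-117.7    0.3   73.1] yawerr 0.002 tilt [ 0.03  -0.002] z 90.1 F hood [-1.1 -0.1 -1.7] T [0.07 0.08 0.02] gap 14.7 [ 1.07  0.68 -0.58  1.67  0.44  0.96  1.28]
```

```bash
python3 shift.py '[[0,0,0,-2,0],[0,0,0,-2,0],[0,0,0,0,0]]' >/dev/null; python3 where.py
python3 shift.py '[[0,0,0,-2,0],[0,0,0,-2,0],[0,0,0,0,0]]' >/dev/null; python3 where.py; python3 where.py
python3 - <<'E'
from h import *
a=manip.camera("scene");b=manip.camera("top");cv2.imwrite("pics/scene5.png",a);cv2.imwrite("pics/top5.png",b)
for n in("scene0","scene3","scene5","top0","top5"):
    im=cv2.imread(f"pics/{n}.png").astype(int);bb,g,r=im[...,0],im[...,1],im[...,2]; m=(g-bb>70)&(r-bb>90)&(r-g<60);m[:,:380]=0;m[:100]=0;m[300:]=0;m[:,480:]=0
    m[:, :] &= True; v,u=np.nonzero(m); k=(v<270)&(u>375); print(n,len(v),"right col rows",[(c,v[(u==c)].min(),v[(u==c)].max()) for c in range(385,462,4) if (u==c).any()])
E
```

```text
t 11.53 hood tcp [-117.6    0.3   77.2] yawerr 0.002 tilt [ 0.03  -0.002] z 94.2 F hood [-1.2 -0.3 -2.6] T [ 0.14  0.29 -0.05] gap 14.5 [ 1.07  0.68 -0.59  1.67  0.44  0.96  1.28]
t 11.90 hood tcp [-117.1    0.4   81.4] yawerr 0.002 tilt [ 0.029 -0.002] z 98.4 F hood [-1.2  0.7 -3. ] T [0.18 0.32 0.  ] gap 14.6 [ 1.07  0.67 -0.59  1.66  0.43  0.97  1.29]
t 11.90 hood tcp [-117.1    0.4   81.4] yawerr 0.002 tilt [ 0.029 -0.002] z 98.4 F hood [-1.2  0.7 -3. ] T [0.18 0.32 0.  ] gap 14.6 [ 1.07  0.67 -0.59  1.66  0.43  0.97  1.29]
scene0 825 right col rows [(421, np.int64(226), np.int64(234)), (425, np.int64(225), np.int64(240)), (429, np.int64(224), np.int64(245)), (433, np.int64(220), np.int64(250)), (437, np.int64(225), np.int64(256)), (441, np.int64(229), np.int64(261)), (445, np.int64(234), np.int64(264)), (449, np.int64(239), np.int64(263)), (453, np.int64(244), np.int64(257)), (457, np.int64(249), np.int64(259))]
scene3 780 right col rows [(425, np.int64(234), np.int64(240)), (429, np.int64(224), np.int64(245)), (433, np.int64(220), np.int64(251)), (437, np.int64(225), np.int64(254)), (441, np.int64(229), np.int64(259)), (445, np.int64(234), np.int64(264)), (449, np.int64(239), np.int64(263)), (453, np.int64(243), np.int64(257)), (457, np.int64(249), np.int64(259))]
scene5 0 right col rows []
top0 538 right col rows [(385, np.int64(142), np.int64(156)), (389, np.int64(143), np.int64(157)), (393, np.int64(143), np.int64(158)), (397, np.int64(144), np.int64(158)), (401, np.int64(145), np.int64(159)), (405, np.int64(145), np.int64(159)), (409, np.int64(146), np.int64(160)), (413, np.int64(147), np.int64(161)), (417, np.int64(147), np.int64(149))]
top5 54 right col rows [(385, np.int64(141), np.int64(154))]
```

Contact: about 3 N steady while rising, and the rail has moved up in the top view. I'll raise 44 mm more, short of target, then back off and measure.

```bash
python3 shift.py '[[0,0,0,-4,0],[0,0,0,-5,0],[0,0,0,-5,0],[0,0,0,-5,0],[0,0,0,-3,0]]' >/dev/null; python3 where.py
python3 shift.py '[[0,0,0,-5,0],[0,0,0,-5,0],[0,0,0,-5,0],[0,0,0,-5,0],[0,0,0,-2,0]]' >/dev/null; python3 where.py
python3 shift.py '[[0,0,0,0,0],[0,0,0,6,0],[0,0,0,4,0],[0,0,0,0,0]]' >/dev/null; python3 where.py
```

```text
t 12.62 hood tcp [-116.3    0.4  103.7] yawerr 0.002 tilt [ 0.029 -0.002] z 120.7 F hood [-2.6  0.3 -2.8] T [ 0.2   0.37 -0.01] gap 14.3 [ 1.08  0.64 -0.6   1.65  0.42  1.01  1.3 ]
t 13.25 hood tcp [-115.4    0.5  125.8] yawerr 0.002 tilt [ 0.028 -0.002] z 142.8 F hood [-1.3 -0.4 -2.3] T [0.22 0.29 0.03] gap 14.7 [ 1.09  0.62 -0.61  1.63  0.4   1.04  1.31]
t 13.75 hood tcp [-116.1    0.5  114.8] yawerr 0.002 tilt [ 0.029 -0.002] z 131.8 F hood [ 0.3  0.4 -1. ] T [-0.1  -0.03 -0.01] gap 14.5 [ 1.08  0.63 -0.61  1.64  0.41  1.03  1.31]
```

```bash
python3 shift.py '[[0,40,0,0,0],[0,50,20,0,0],[0,50,30,0,0],[0,0,0,0,0]]' >/dev/null; python3 where.py; python3 - <<'E'
from h import *
a=manip.camera("scene"); b=manip.camera("top");cv2.imwrite("pics/scene6.png",a);cv2.imwrite("pics/top6.png",b)
o=np.zeros((600,800,3),np.uint8); o[:,:400]=cv2.resize(a[170:290,410:490],(400,600),interpolation=2); o[:,400:]=cv2.resize(b[118:193,370:420+0][:, :],(400,600),interpolation=2)
cv2.imwrite("pics/c6.png",o)
E
```

```text
t 14.25 hood tcp [-260.5   52.3  118.9] yawerr 0.007 tilt [ 0.032 -0.003] z 135.9 F hood [ 0.4 -0.2  0.9] T [-0.12 -0.11  0.05] gap 14.8 [ 1.14  0.4  -0.69  2.    0.33  0.88  1.24]
```

View pics/c6.png

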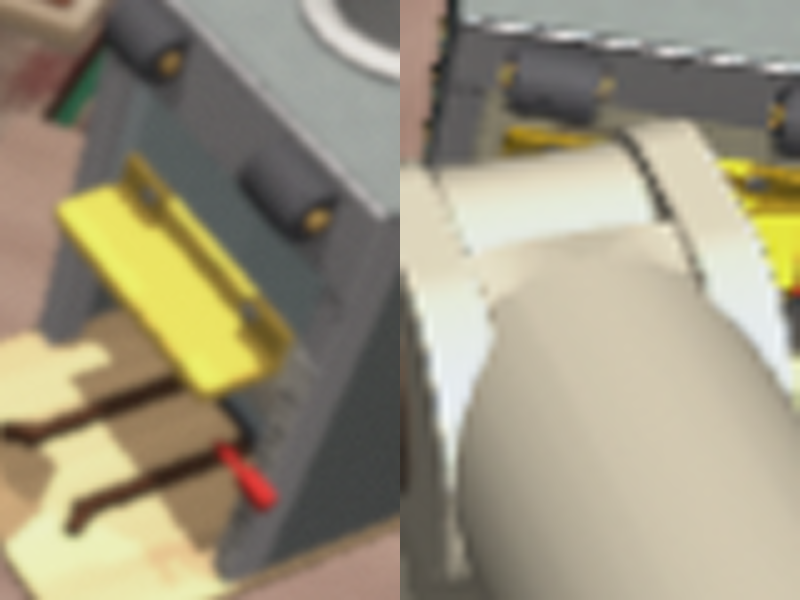

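Scene crop: rail raised, lower-right front corner ≈ crop (210,395) → px (452,249). Pointer tip at crop (222,447) → px (454.4,259.4), dark sash edge right end near crop (246,445) → px (459,259). I'll compare these with the model.

```bash
python3 - <<'E'
from fit2 import *
g=cv2.cvtColor(cv2.imread("pics/scene6.png"),cv2.COLOR_BGR2GRAY).astype(np.float32)
px=lambda x,y:((x+.5)/5-.5+410,(y+.5)/5-.5+170)
print("ptr obs",np.round(px(222,447),1),"model",proj(S,[W(p,(-58,-53.8,93))]).round(1))
for y in (-52,-58,-62):
    zs=np.arange(60,130,4);q=proj(S,[W(p,(-40,y,z)) for z in zs]).astype(np.float32)
    val=cv2.remap(g,q[:,0],q[:,1],1)[:,0]; print(y,[(int(z),int(a)) for z,a in zip(zs,val)],q[0].round(1),q[-1].round(1))
ob=[((55,0),px(57,209)),((-55,0),px(205,378)),((55,-12),px(61,222)),((-55,-12),px(210,397))]
f=lambda q:np.concatenate([proj(S,W(p,(q[0],y,q[1]+dz)))[0]-o for (y,dz),o in ob])
r=least_squares(f,[-75,140]);print("rail x, top z",r.x,"opening",r.x[1]-12-57,r.fun.round(1))
for X in(-80,-75): 
    r=least_squares(lambda q:f([X,q[0]]),[140]);print(X,"opening",r.x-69,r.fun.round(1))
E
```

```text
ptr obs [454. 259.] model [[453.9 258.2]]
-52 [(60, 104), (64, 100), (68, 87), (72, 65), (76, 48), (80, 40), (84, 43), (88, 51), (92, 67), (96, 79), (100, 85), (104, 86), (108, 89), (112, 92), (116, 94), (120, 101), (124, 105), (128, 108)] [456.8 263.9] [464.7 244.5]
-58 [(60, 85), (64, 100), (68, 104), (72, 101), (76, 93), (80, 82), (84, 79), (88, 81), (92, 83), (96, 89), (100, 91), (104, 97), (108, 100), (112, 98), (116, 99), (120, 94), (124, 96), (128, 108)] [458.5 266. ] [466.6 246.7]
-62 [(60, 83), (64, 101), (68, 107), (72, 102), (76, 96), (80, 91), (84, 91), (88, 95), (92, 94), (96, 92), (100, 91), (104, 92), (108, 101), (112, 103), (116, 102), (120, 99), (124, 93), (128, 100)] [459.7 267.4] [467.9 248.1]
rail x, top z [-76.37474666 142.5867704 ] opening 73.58677040273497 [ 0.5 -2.   1.6  1.6 -1.2 -0.9 -0.7  1.5]
-80 opening [76.49104288] [-0.7 -2.5  0.4  1.3 -2.4 -1.3 -2.   1.2]
-75 opening [72.47807379] [ 1.  -1.9  2.1  1.8 -0.7 -0.7 -0.3  1.6]
```

```bash
python3 - <<'E'
from fit2 import *
P=[W(p,q) for q in ((-44,-205,113),(-44,-300,180),(30,-205,113),(30,-300,180),(-44,-300,0),(30,-205,0))]
print(proj(T,P).round().tolist());print(np.round(P).tolist())
E
```

```text
[[470.0, 155.0], [510.0, 151.0], [472.0, 132.0], [511.0, 127.0], [490.0, 174.0], [462.0, 147.0]]
[[427.0, -619.0, 130.0], [373.0, -697.0, 197.0], [488.0, -661.0, 130.0], [434.0, -739.0, 197.0], [373.0, -697.0, 17.0], [488.0, -661.0, 17.0]]
```

The estimates of sash vs pointer disagree by several mm, so I'll take two closer wrist views from the side pose, at two heights, and measure numerically.

```bash
python3 shift.py '[[0,-12,-30,0,0],[0,-12,-30,-10,-0.17],[0,0,0,0,-0.17],[0,0,0,0,-0.17],[0,0,0,0,-0.17]]' >/dev/null
python3 shift.py '[[0,0,0,0,-0.17],[0,0,0,0,-0.17],[0,0,0,0,-0.17],[0,0,0,0,-0.05],[0,0,0,0,0]]' >/dev/null; python3 where.py
cat > snap.py <<'E'
from h import *
import sys
n=sys.argv[1]
s=manip.sense(); im=manip.camera("wrist"); cv2.imwrite(f"pics/{n}.png",im); np.save(f"{n}.npy",np.r_[s["ee_pos"],s["tool_rot"]])
def polys(im):
    h=cv2.cvtColor(im,cv2.COLOR_BGR2HSV)
    for nm,m in (("yel",(h[...,0]>20)&(h[...,0]<35)&(h[...,1]>185)&(h[...,2]>60)),("red",((h[...,0]<5)|(h[...,0]>174))&(h[...,1]>200)&(h[...,2]>110))):
        m=m.astype(np.uint8); m[:,260:]=0
        for c in cv2.findContours(m,0,2)[0]:
            if cv2.contourArea(c)>25: print(nm,cv2.contourArea(c),cv2.approxPolyDP(c,1.2,True)[:,0].tolist())
polys(im)
E
python3 snap.py w7
python3 shift.py '[[0,0,0,-35,0],[0,0,0,-35,0],[0,0,0,0,0]]' >/dev/null; python3 where.py;python3 snap.py w8; python3 -c "
import cv2
from snap import polys" 2>/dev/null; python3 - <<'E'
import sys; sys.argv=["x","w9"]
from h import *
a=cv2.imread("pics/w7.png");b=cv2.imread("pics/w8.png")
o=np.hstack([cv2.resize(x[110:260,0:100],(400,600),interpolation=2) for x in(a,b)]); cv2.imwrite("pics/c7.png",o)
E
```

```text
t 15.60 hood tcp [-230.3  -10.7  128.6] yawerr 1.240 tilt [0.01  0.026] z 145.6 F hood [ 0.3  0.7 -1.6] T [-0.   -0.02 -0.01] gap 14.2 [ 1.42  0.53 -0.94  1.91  0.51  0.99  2.44]
red 392.0 [[55, 204], [45, 205], [39, 208], [51, 229], [53, 227], [61, 226], [65, 222]]
t 16.02 hood tcp [-227.    -9.8  201.2] yawerr 1.241 tilt [0.011 0.021] z 218.2 F hood [ 0.  -0.1 -0.5] T [0.07 0.02 0.01] gap 14.5 [ 1.49  0.45 -1.03  1.84  0.43  1.12  2.51]
yel 1862.5 [[101, 283], [106, 301], [107, 312], [109, 313], [155, 313], [160, 308], [173, 308], [173, 305], [161, 283]]
yel 1400.0 [[145, 254], [137, 240], [136, 235], [126, 220], [121, 220], [90, 232], [95, 255], [135, 256]]
red 208.5 [[113, 185], [116, 188], [115, 189], [119, 198], [122, 198], [128, 205], [131, 212], [135, 214], [127, 197], [130, 195], [123, 183], [121, 182]]
```

```bash
cat > m.py <<'E'
from fit2 import *
def cm(n):
    a=np.load(f"{n}.npy"); return cam("wrist",dict(ee_pos=a[:3],tool_rot=a[3:]))
c,n=np.cos(p[2]),np.sin(p[2]); RR=np.array([[c,n,0],[-n,c,0],[0,0,1]])
def hray(C,uv):
    e,d=ray(C,uv); return RR@(e-np.array([p[0],p[1],p[3]])),RR@d
def atx(C,uv,x):
    e,d=hray(C,uv); return e+d*(x-e[0])/d[0]
if __name__=="__main__":
    A,B=cm("w3"),cm("w8")
    print("ptr w3",atx(A,(46.7,193.5),-58).round(1),"w8",atx(B,(134.5,213.5),-58).round(1))
    (e1,d1),(e2,d2)=hray(A,(46.7,193.5)),hray(B,(134.5,213.5)); k=np.linalg.lstsq(np.c_[d1,-d2],e2-e1,rcond=None)[0]; print("tri",(e1+k[0]*d1).round(1),(e2+k[1]*d2).round(1))
    for x in(-80,-76): print("rail",x,"w3",atx(A,(89.3,181.5),x).round(1),"w8",atx(B,(124.5,220),x).round(1))
    for P in ((-130,-80,12),(-130,0,12)): print(P,proj(B,W(p,P)).round(1))
    im=cv2.imread("pics/w8.png");print(cv2.cvtColor(im,6)[200:240:2,116:150:2])
E
python3 m.py
```

```text
ptr w3 [-58.  -53.5  93.1] w8 [-58.  -53.6  90.7]
tri [-64.3 -54.   99.7] [-64.3 -54.3  99.7]
rail -80 w3 [-80.  -55.5  81. ] w8 [-80.  -54.9 136.9]
rail -76 w3 [-76.  -55.2  75.9] w8 [-76.  -54.4 131.5]
(-130, -80, 12) [[215.7 155.6]]
(-130, 0, 12) [[241.6 215.1]]
[[147 132  95 126 107  94  94 114 146 161 168 171 167 169 168 165 163]
 [117 132 118 142 138  96  96  99 167 167 168 165 165 165 163 162 159]
 [127 137 132 140 155 140  78  61 137 166 168 173 167 163 163 168 170]
 [124 124 160 165 168 161  74  54  88 171 173 175 175 171 172 174 176]
 [ 60  61 145 169 166 171 120  59  64 144 174 176 176 177 181 179 180]
 [ 59  54  98 169 174 174 164  74  65  98 177 179 178 179 179 182 181]
 [ 65  57  53 156 178 174 179 134  62  73 147 179 182 181 183 183 182]
 [ 88  62  48 106 179 177 180 172  95  69 108 181 180 182 184 182 180]
 [ 96  53  48  48 143 181 179 184 155 153 177 183 181 183 180 182 181]
 [100  58  41  39  85 173 184 184 182 183 183 182 181 179 183 182 183]
 [116  92  90 113 105 119 165 182 181 183 181 182 182 178 181 179 180]
 [142 146 145 121 113 106 112 179 182 181 181 181 182 183 184 182 184]
 [186 187 174 147 112 113 101 152 183 181 183 183 180 182 182 185 185]
 [194 195 184 166 130 113 102 109 177 183 181 183 182 185 185 185 180]
 [199 196 189 177 149 117 108 105 133 185 185 186 187 183 151 110  69]
 [197 197 194 184 166 131 115 108 105 177 183 149 111  77  61  60  67]
 [195 198 197 194 178 154 119 107 103 106  74  56  65  67  62  59  59]
 [193 197 198 197 186 170 137 113 105 103  76  67  62  56  51  87 128]
 [178 196 197 197 193 180 157 120 108 106  98  55  81 118 157 180 187]
 [178 195 196 196 197 187 173 134 114 106 103 131 182 185 184 181 184]]
```

```bash
python3 - <<'E'
from m import *
A,B=cm("w3"),cm("w8")
for uv,z0 in(((120.3,220.5),69),((127.6,219.7),57)): print("opening",(atx(B,uv,-80)-[0,0,z0]).round(1))
for x in(-58,-60,-62): print("ptr",x,(atx(B,(134,215.3),x)-[0,0,12]).round(1),(atx(A,(47,193.5),x)-[0,0,12]).round(1))
g=cv2.cvtColor(cv2.imread("pics/w3.png"),6)
print(g[172:200:2,76:112:2]); print(g[176:200:2,36:60:2])
E
```

```text
opening [-80.  -56.   72.4]
opening [-80.  -54.   76.5]
ptr -58 [-58.  -52.3  80.7] [-58.  -53.4  80.9]
ptr -60 [-60.  -52.5  83.5] [-60.  -53.6  83. ]
ptr -62 [-62.  -52.7  86.3] [-62.  -53.7  85.1]
[[119 125 121  72  37  47  47 157 171 166 167 168 166 165 163 170 161 162]
 [115 131 135 102  42  50  41 112 168 164 163 163 159 162 166 163 165 164]
 [115 124 132 123  57  52  42  64 155 165 164 162 166 165 168 170 169 172]
 [123 118 119 105  60  50  46  45 142 169 168 171 173 172 175 176 178 177]
 [133 109 112 104  67  55  61  47  89 174 177 176 178 178 179 177 177 178]
 [145 125 131 138 127 121 119 109  94 174 179 178 180 179 179 182 182 181]
 [187 201 210 207 187 146 132 122 107 139 182 183 180 178 180 182 179 178]
 [226 226 226 226 217 185 135 116 103 112 179 181 179 180 179 184 181 181]
 [226 226 226 226 223 178 119 106 105  99 162 183 180 181 180 180 181 181]
 [226 226 226 226 196 157 125 112 103  99 129 181 181 179 182 180 185 184]
 [226 226 226 213 182 168 138 116 109 103 104 173 181 180 181 177 182 182]
 [226 226 221 198 188 178 151 118 106 110  97 154 183 181 181 183 183 180]
 [226 216 196 197 193 182 166 134 109 109 105 124 181 184 182 182 181 183]
 [219 175 188 197 198 187 174 146 114 104 106 103 167 184 182 183 183 184]]
[[139  97  90  87  59 136 156 153 150 154 151 155]
 [151 103  90  93  67 113 154 153 153 154 153 152]
 [152 138  88  98  85  83 147 154 154 151 152 155]
 [153 154 107  92  90  74 119 156 157 157 157 157]
 [154 156 133  89  84  83  90 153 159 156 156 157]
 [158 156 149  88  94  86  72 139 157 153 146 149]
 [156 159 159 115  90  86  87  93 144 142 157 199]
 [151 144 163 162  96  89  94  72 150 165 164 194]
 [126 127 204 215 131  92  93  80 135 176 168 211]
 [125 131 215 226 174 103 121 139 186 220 204 226]
 [128 129 198 226 220 214 216 222 226 226 226 226]
 [130 125 152 225 226 226 226 226 226 226 226 226]]
```

Now: opening ≈74.5, pointer ≈80.8, so it needs about 6 mm more (TCP to z≈149).

```bash
python3 shift.py '[[0,0,0,20,0.177],[0,0,0,20,0.177],[0,0,0,20,0.177],[0,0,0,20,0.177],[0,0,0,0,0.177]]' >/dev/null
python3 shift.py '[[0,0,0,0,0.177],[0,0,0,0,0.177],[0,0,0,0,0]]' >/dev/null; python3 where.py
```

```text
t 17.07 hood tcp [-232.6  -10.   117.7] yawerr 0.004 tilt [ 0.031 -0.003] z 134.7 F hood [-0.3 -0.4 -1.2] T [-0.08 -0.01 -0.03] gap 14.2 [ 1.22  0.45 -0.67  1.93  0.35  0.91  1.34]
```

```bash
python3 shift.py '[[0,-40,5,0,0],[0,-40,5,0,0],[0,-36,0,0,0],[0,0,0,0,0]]' >/dev/null; python3 where.py
python3 shift.py '[[0,0,0,-4,0],[0,0,0,-4,0],[0,0,0,0,0]]' >/dev/null; python3 where.py
```

```text
t 17.57 hood tcp [-114.3    0.8  114. ] yawerr 0.006 tilt [ 0.029 -0.001] z 131.0 F hood [-0.2 -0.1 -0.7] T [0.05 0.02 0.04] gap 14.3 [ 1.09  0.64 -0.62  1.64  0.42  1.03  1.3 ]
t 17.95 hood tcp [-116.     0.3  124. ] yawerr 0.003 tilt [ 0.028 -0.003] z 141.0 F hood [-0.4  0.4 -0.3] T [-0.1   0.03 -0.04] gap 14.5 [ 1.1   0.63 -0.63  1.64  0.41  1.04  1.3 ]
```

```bash
python3 shift.py '[[0,0,0,-3,0],[0,0,0,-3,0],[0,0,0,0,0]]' >/dev/null; python3 where.py
python3 shift.py '[[0,0,0,-2,0],[0,0,0,0,0]]' >/dev/null; python3 where.py
```

```text
t 18.32 hood tcp [-116.2    0.3  129.1] yawerr 0.003 tilt [ 0.03  -0.003] z 146.1 F hood [-1.7  0.4 -1. ] T [ 0.02  0.22 -0.07] gap 14.3 [ 1.1   0.62 -0.63  1.63  0.41  1.06  1.31]
t 18.57 hood tcp [-116.     0.5  131. ] yawerr 0.003 tilt [ 0.03  -0.002] z 148.0 F hood [-1.4 -0.6 -2.5] T [ 0.05  0.35 -0.01] gap 14.9 [ 1.1   0.62 -0.63  1.63  0.4   1.06  1.31]
```

```bash
python3 shift.py '[[0,0,0,-1.3,0],[0,0,0,0,0],[0,0,0,6,0],[0,0,0,6,0]]' ; python3 where.py
python3 shift.py '[[0,40,0,0,0],[0,40,-5,0,0],[0,36,-5,-20,0],[0,0,0,-30,-0.177],[0,0,0,-30,-0.177]]' >/dev/null
python3 shift.py '[[0,0,0,0,-0.177],[0,0,0,0,-0.177],[0,0,0,0,-0.177],[0,0,0,0,-0.177],[0,0,0,0,-0.177]]' >/dev/null
python3 shift.py '[[0,0,0,0,0],[0,0,0,0,0]]' >/dev/null;python3 where.py; python3 snap.py w9; python3 - <<'E'
from m import *
g=cv2.cvtColor(cv2.imread("pics/w9.png"),6)
B=cm("w9");print(proj(B,[W(p,(-80,-55,12+45+80)),W(p,(-80,-55,12+57+80)),W(p,(-58,-53,92.8))]).round(1))
E
```

```text
t: 19.08
ee_pos: [485.7, -407.3, 137.7]
tool_rot: [-0.013, 0.299, 0.954, 0.003]
wrist_force: [0.3, -0.5, -0.8]
finger_gap: 14.4
gripper_force: 29.9
t 19.07 hood tcp [-115.1    0.8  120.7] yawerr 0.003 tilt [ 0.027 -0.002] z 137.7 F hood [ 0.5 -0.2 -0.8] T [-0.04 -0.02 -0.04] gap 14.4 [ 1.1   0.63 -0.63  1.64  0.41  1.04  1.3 ]
t 20.57 hood tcp [-229.4   -9.6  203.9] yawerr 1.239 tilt [0.012 0.026] z 220.9 F hood [-0.3  0.3  0.1] T [0.08 0.04 0.  ] gap 14.4 [ 1.47  0.43 -0.99  1.84  0.4   1.12  2.53]
yel 1679.5 [[102, 282], [108, 312], [155, 313], [160, 308], [166, 308], [168, 310], [153, 283]]
yel 1137.5 [[138, 253], [121, 224], [117, 222], [90, 233], [93, 250], [97, 256], [138, 255]]
red 207.5 [[113, 184], [112, 187], [118, 200], [123, 200], [130, 214], [132, 215], [133, 213], [126, 201], [128, 195], [121, 183]]
[[122.7 220.3]
 [113.2 225.1]
 [131.8 215.1]]
```

```bash
python3 - <<'E'
from m import *
B=cm("w9");g=cv2.cvtColor(cv2.imread("pics/w9.png"),6)
print(g[208:240:2,108:146:2])
for s in(74,78,80,82,84): print(s,proj(B,[W(p,(-80,-55,57+s)),W(p,(-80,-55,69+s)),W(p,(-80,-45,57+s)),W(p,(-80,-45,69+s))]).round(1).tolist())
B8=cm("w8")
for s in(74,78): print("w8",s,proj(B8,[W(p,(-80,-55,57+s)),W(p,(-80,-55,69+s)),W(p,(-80,-45,57+s)),W(p,(-80,-45,69+s))]).round(1).tolist())
print("ptr",(atx(B,(132,216),-58)-[0,0,12]).round(1))
E
```

```text
[[136 128 135 155 164 167 164 168 167 123  65  55 146 175 173 172 175 179
  178]
 [104  77  71 149 164 165 170 170 172 165  84  74  91 176 176 178 179 177
  181]
 [ 57  43  57 112 168 169 173 175 172 176 124  67  70 148 181 178 176 183
  181]
 [ 82  60  56  50 152 174 173 174 174 179 169  86  65  95 179 180 179 180
  180]
 [ 91  71  52  41  96 173 179 176 176 176 178 145 136 164 177 179 181 179
  179]
 [108  86  60  42  51 158 179 179 179 180 179 181 183 182 179 182 180 179
  179]
 [119  88  53  46  39  86 175 179 181 179 182 183 179 182 179 182 181 179
  181]
 [114 113  72  71  88  79 143 180 179 179 179 180 180 180 181 182 181 183
  182]
 [116 125 127 122 116 115 103 150 183 179 179 181 178 180 180 181 182 181
  184]
 [150 172 175 153 125 107 105 111 173 181 180 180 181 180 181 183 184 183
  185]
 [189 191 186 172 140 116 107 103 136 183 181 180 183 181 181 185 186 177
  143]
 [195 196 192 182 164 127 109 106 102 163 161 186 186 184 183 143 107  64
   65]
 [196 195 197 189 176 147 118 108 106  92  66 150 151 114  75  63  63  65
   61]
 [196 196 196 194 183 165 131 111 106 103  72  61  61  60  61  67  63  59
   63]
 [195 197 195 195 189 178 148 118 109 107  98  63  67  60  59  58  82 131
  172]
 [204 196 197 196 194 183 168 133 111 107  98  83  56  81 127 171 179 181
  182]]
74 [[127.1, 218.1], [118.0, 222.7], [132.8, 228.5], [124.1, 233.6]]
78 [[124.1, 219.5], [114.8, 224.3], [130.0, 230.2], [121.0, 235.4]]
80 [[122.7, 220.3], [113.2, 225.1], [128.5, 231.0], [119.4, 236.3]]
82 [[121.1, 221.1], [111.5, 226.0], [127.1, 231.9], [117.8, 237.3]]
84 [[119.6, 221.9], [109.8, 226.8], [125.6, 232.7], [116.2, 238.2]]
w8 74 [[128.8, 217.7], [119.7, 222.3], [134.5, 228.2], [125.8, 233.3]]
w8 78 [[125.8, 219.2], [116.4, 223.9], [131.7, 229.9], [122.7, 235.2]]
ptr [-58.  -52.2  81.1]
```

```bash
python3 - <<'E'
from fit2 import *
a=manip.camera("scene");cv2.imwrite("pics/scene9.png",a);w=cv2.imread("pics/w9.png")
o=np.zeros((600,800,3),np.uint8); o[:,:400]=cv2.resize(a[225:275,435:475][:, :],(480,600),interpolation=2)[:,:400]; o[:,400:]=cv2.resize(w[170:260,80:140],(400,600),interpolation=2)
cv2.imwrite("pics/c9.png",o)
E
```

```text
(no output)
```

View pics/c9.png

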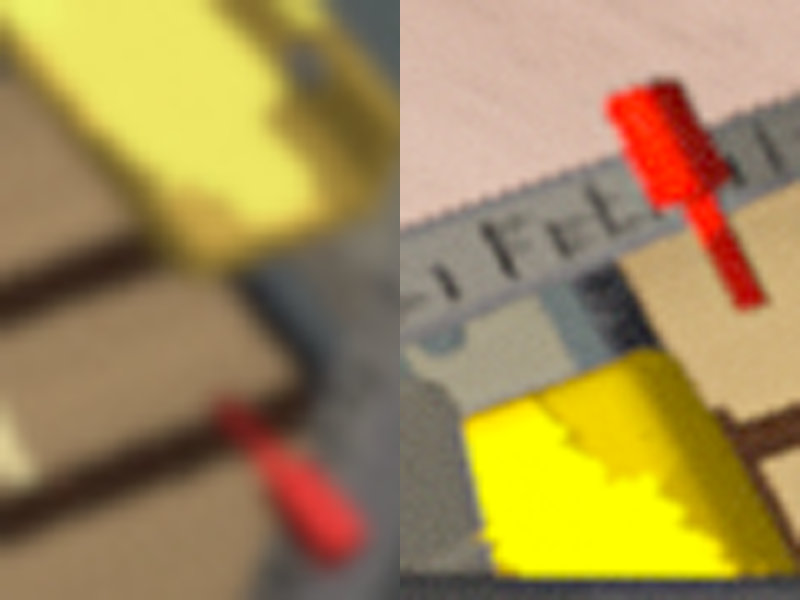

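The view shows the pointer tip at px (453.1,258.6) and the sash's dark edge corner at ≈(459.6,255.9). The model expects (460.2,255.9) when level, so the sash is level within my accuracy. Now I lay the strip back on the table, re-grip it further back and insert it.

```bash
python3 shift.py '[[0,0,0,0,0.17],[0,0,0,0,0.17],[0,0,0,0,0.17],[0,0,0,0,0.17],[0,0,0,0,0.17]]' >/dev/null
python3 shift.py '[[0,4,45,0,0],[0,5,48,0,0],[0,5,47,0,0],[0,5,47,20,0],[0,0,0,0,0]]'; python3 where.py
```

```text
t: 21.92
ee_pos: [406.9, -159.3, 202.5]
tool_rot: [-0.014, 0.106, 0.994, 0.006]
wrist_force: [0.0, -0.2, -0.4]
finger_gap: 14.0
gripper_force: 29.9
t 21.93 hood tcp [-321.8  158.9  185.5] yawerr 0.398 tilt [0.029 0.009] z 202.5 F hood [ 0.1 -0.1 -0.4] T [-0.06 -0.08 -0.02] gap 14.0 [ 1.15  0.24 -0.93  2.05  0.22  0.99  1.47]
```

```bash
python3 shift.py '[[0,0,0,40,0],[0,0,0,55,0],[0,0,0,55,0],[0,0,0,30,0],[0,0,0,0,0]]'; python3 shift.py '[[0,0,0,8,0],[0,0,0,0,0]]'
```

```text
t: 22.55
ee_pos: [401.2, -160.5, 21.5]
tool_rot: [-0.015, 0.109, 0.994, 0.007]
wrist_force: [0.7, 0.6, -0.3]
finger_gap: 14.3
gripper_force: 29.9
t: 22.8
ee_pos: [403.4, -161.3, 15.9]
tool_rot: [-0.013, 0.109, 0.994, 0.005]
wrist_force: [-0.1, 0.6, -0.0]
finger_gap: 14.3
gripper_force: 29.9
```

```bash
python3 shift.py '[[0,0,0,4,0],[0,0,0,3,0],[0,0,0,0,0]]'; python3 shift.py '[[0,0,0,3,0],[0,0,0,0,0]]'
```

```text
t: 23.18
ee_pos: [402.3, -160.5, 8.1]
tool_rot: [-0.013, 0.109, 0.994, 0.006]
wrist_force: [-0.2, 0.9, -0.9]
finger_gap: 14.3
gripper_force: 29.9
t: 23.42
ee_pos: [402.2, -160.3, 5.0]
tool_rot: [-0.014, 0.109, 0.994, 0.006]
wrist_force: [0.2, -0.3, 0.3]
finger_gap: 14.7
gripper_force: 29.9
```

```bash
python3 shift.py '[[60,0,0,0,0],[60,0,0,0,0],[60,0,0,0,0],[60,0,0,0,0],[60,0,0,0,0]]'; python3 shift.py '[[60,20,0,0,0],[60,20,0,0,0],[60,0,0,0,0]]'; python3 snap.py w10 | grep -v yel; python3 - <<'E'
from m import *
C=cm("w10"); im=cv2.imread("pics/w10.png"); h=cv2.cvtColor(im,cv2.COLOR_BGR2HSV); m=((h[...,0]<14)&(h[...,1]>150)&(h[...,2]>80)).astype(np.uint8);m[230:]=0
for c in cv2.findContours(m,0,2)[0]:
    if cv2.contourArea(c)>300:
        r=cv2.minAreaRect(c); q=cv2.boxPoints(r); print(r,[onz(C,x,9)[:2].round(1).tolist() for x in q])
E
```

```text
t: 24.05
ee_pos: [402.3, -160.4, 5.2]
tool_rot: [-0.013, 0.109, 0.994, 0.006]
wrist_force: [-1.4, -0.1, 0.1]
finger_gap: 58.0
gripper_force: 0.0
t: 24.42
ee_pos: [361.7, -151.6, 6.1]
tool_rot: [-0.014, 0.109, 0.994, 0.006]
wrist_force: [-0.3, 0.6, -0.6]
finger_gap: 60.2
gripper_force: 0.0
((313.5, 190.0), (78.0, 29.0), 90.0) [[304.4, -147.5], [307.8, -132.0], [351.9, -141.3], [348.2, -157.8]]
```

```bash
python3 shift.py '[[60,0,0,3.5,0],[0,0,0,0,0],[0,0,0,0,0],[0,0,0,0,0],[0,0,0,0,0]]' >/dev/null; python3 shift.py '[[0,0,0,0,0],[0,0,0,0,0],[0,0,0,0,0],[0,0,0,0,0]]'
```

```text
t: 25.6
ee_pos: [363.2, -151.7, 2.8]
tool_rot: [-0.013, 0.109, 0.994, 0.006]
wrist_force: [-0.1, -0.5, 0.6]
finger_gap: 14.6
gripper_force: 30.0
```

```bash
python3 shift.py '[[0,0,0,-30,0],[0,0,0,-45,0],[0,-12,-35,-15,0],[0,-16,-47,0,0],[0,-16,-47,0,0]]'>/dev/null; python3 shift.py '[[0,-15,-46,0,0],[0,0,0,0,0.131],[0,0,0,0,0.131],[0,0,0,0,0.131],[0,0,0,0,0]]'>/dev/null; python3 where.py
```

```text
t 26.85 hood tcp [-238.2    1.2   72.4] yawerr 0.001 tilt [ 0.029 -0.003] z 89.4 F hood [ 0.4 -0.5  0.7] T [-0.02  0.02 -0.02] gap 14.8 [ 1.19  0.52 -0.65  1.97  0.42  0.82  1.26]
```

```bash
python3 shift.py '[[0,0,-1,25,0],[0,0,0,22,0],[0,-25,0,0,0],[0,-23,0,0,0],[0,0,0,0,0]]'>/dev/null; python3 where.py; python3 shift.py '[[0,0,0,3,0],[0,0,0,0,0]]'>/dev/null; python3 where.py;  python3 shift.py '[[0,0,0,2,0],[0,0,0,0,0]]'>/dev/null; python3 where.py
```

```text
t 27.48 hood tcp [-189.9    0.3   24.1] yawerr 0.002 tilt [ 0.028 -0.002] z 41.1 F hood [-0.7  0.  -0.5] T [-0.02 -0.04 -0.  ] gap 14.4 [ 1.11  0.65 -0.59  1.88  0.5   0.79  1.21]
t 27.73 hood tcp [-1.929e+02 -1.000e-01  2.070e+01] yawerr 0.000 tilt [ 0.031 -0.003] z 37.7 F hood [-0.3  0.6 -0.1] T [-0.04 -0.03 -0.02] gap 14.3 [ 1.11  0.66 -0.59  1.88  0.5   0.79  1.21]
t 27.98 hood tcp [-1.919e+02 -1.000e-01  1.910e+01] yawerr -0.001 tilt [ 0.029 -0.003] z 36.1 F hood [-0.1 -0.3 -0.2] T [-0.08 -0.08  0.04] gap 14.2 [ 1.11  0.66 -0.59  1.88  0.5   0.78  1.21]
```

```bash
for r in 2 1.5 1.5; do :; done; python3 shift.py '[[0,0,0,2,0],[0,0,0,0,0]]'>/dev/null; python3 where.py;  python3 shift.py '[[0,0,0,1.5,0],[0,0,0,0,0]]'>/dev/null; python3 where.py; python3 shift.py '[[0,0,0,1.5,0],[0,0,0,0,0]]'>/dev/null; python3 where.py
```

```text
t 28.23 hood tcp [-191.7   -0.    17. ] yawerr -0.001 tilt [ 0.029 -0.002] z 34.0 F hood [ 0.  -0.1 -0.3] T [-0.03 -0.02  0.01] gap 14.6 [ 1.11  0.66 -0.58  1.88  0.51  0.78  1.2 ]
t 28.48 hood tcp [-191.5    0.    15.7] yawerr -0.001 tilt [ 0.029 -0.003] z 32.7 F hood [-0.5 -0.5  2. ] T [-0.03  0.01 -0.02] gap 14.5 [ 1.11  0.66 -0.58  1.88  0.51  0.78  1.2 ]
t 28.73 hood tcp [-191.5    0.    14.3] yawerr -0.001 tilt [ 0.029 -0.003] z 31.3 F hood [-1.7 -0.1  3.5] T [ 0.06  0.07 -0.03] gap 14.6 [ 1.11  0.67 -0.58  1.88  0.51  0.78  1.2 ]
```

```bash
python3 shift.py '[[0,0,0,-1.5,0],[0,-15,0,-0.4,0],[0,-15,0,-0.4,0],[0,0,0,0,0]]'>/dev/null; python3 where.py;  python3 shift.py '[[0,-14,0,-0.4,0],[0,-14,0,-0.4,0],[0,-10,0,-0.3,0],[0,0,0,0,0]]'>/dev/null; python3 where.py
```

```text
t 29.23 hood tcp [-159.9    0.    16. ] yawerr -0.001 tilt [ 0.026 -0.002] z 33.0 F hood [ 1.7 -0.3  2.7] T [-0.35 -0.37 -0.04] gap 14.4 [ 1.09  0.7  -0.58  1.8   0.51  0.82  1.21]
t 29.73 hood tcp [-1.252e+02  1.000e-01  1.640e+01] yawerr -0.001 tilt [ 0.033 -0.003] z 33.4 F hood [-6.6 -0.1 13.2] T [0.94 1.31 0.03] gap 14.3 [ 1.06  0.75 -0.57  1.71  0.51  0.87  1.23]
```

```bash
python3 shift.py '[[0,0,0,-1,0],[0,0,0,0,0]]'>/dev/null; python3 where.py;  python3 shift.py '[[0,0,0,-1,0],[0,0,0,0,0]]'>/dev/null; python3 where.py
```

```text
t 29.98 hood tcp [-124.2    0.    16.5] yawerr -0.001 tilt [ 0.03  -0.002] z 33.5 F hood [-2.9  0.6  4.1] T [0.34 0.42 0.07] gap 14.2 [ 1.06  0.75 -0.57  1.71  0.51  0.87  1.23]
t 30.23 hood tcp [-123.4   -0.2   17.3] yawerr -0.001 tilt [ 0.029 -0.002] z 34.3 F hood [ 0.5 -0.3  0.3] T [-0.03 -0.01  0.05] gap 14.2 [ 1.06  0.75 -0.57  1.7   0.51  0.87  1.23]
```

```bash
python3 shift.py '[[45,0,0,0,0],[45,0,0,0,0],[45,0,0,0,0],[45,0,0,0,0],[45,0,0,0,0]]'; python3 shift.py '[[45,20,0,0,0],[45,30,0,0,0],[45,32,0,0,0],[0,0,0,0,0],[0,0,0,0,0]]' >/dev/null
python3 shift.py '[[0,0,0,0,0],[0,0,0,0,0],[0,0,0,0,0],[0,0,0,0,0],[0,0,0,0,0]]' >/dev/null; python3 where.py; python3 snap.py w11|grep -v yel; python3 - <<'E'
from m import *
t=manip.camera("top");cv2.imwrite("pics/top11.png",t);h=cv2.cvtColor(t,cv2.COLOR_BGR2HSV); m=((h[...,0]<12)&(h[...,1]>140)&(h[...,2]>80)).astype(np.uint8);m[:150]=0;m[230:]=0;m[:,:370]=0;m[:,430:]=0
for c in cv2.findContours(m,0,2)[0]:
    if cv2.contourArea(c)>8: print(cv2.minAreaRect(c))
print(proj(T,[W(p,(-180,0,21)),W(p,(-130,0,21))]))
E
```

```text
t: 30.85
ee_pos: [478.4, -403.2, 34.6]
tool_rot: [-0.014, 0.301, 0.954, 0.003]
wrist_force: [0.4, 0.1, -0.2]
finger_gap: 44.8
gripper_force: 0.0
t 32.10 hood tcp [-205.4    0.    20. ] yawerr -0.001 tilt [ 0.029 -0.002] z 37.0 F hood [-0.4  0.1  0.2] T [-0.08 -0.01  0.01] gap 0.6 [ 1.12  0.64 -0.59  1.91  0.5   0.77  1.2 ]
[[390.48687088 198.39822772]
 [392.47212404 182.71746306]]
```

```bash
python3 shift.py '[[0,-7,0,5,0],[0,-6,0,0,0],[0,-6,0,-0.2,0],[0,0,0,0,0]]'>/dev/null; python3 where.py;  python3 shift.py '[[0,-5,0,-0.2,0],[0,-5,0,-0.2,0],[0,0,0,0,0]]'>/dev/null; python3 where.py
```

```text
t 32.70 hood tcp [-185.8    0.2   14.7] yawerr -0.001 tilt [ 0.028 -0.002] z 31.7 F hood [ 0.4 -0.1 -0.3] T [-0.02 -0.02  0.02] gap 0.3 [ 1.1   0.67 -0.58  1.87  0.51  0.78  1.2 ]
t 33.08 hood tcp [-176.     0.    14.8] yawerr -0.001 tilt [ 0.028 -0.002] z 31.8 F hood [-0.1 -0.4  0.7] T [-0.03 -0.03  0.03] gap 0.7 [ 1.1   0.69 -0.58  1.84  0.51  0.8   1.21]
```

```bash
python3 shift.py '[[0,-4,0,-0.1,0],[0,-4,0,-0.1,0],[0,0,0,0,0]]'>/dev/null; python3 where.py;  python3 shift.py '[[0,-3,0,-0.1,0],[0,0,0,0,0]]'>/dev/null; python3 where.py
```

```text
t 33.45 hood tcp [-168.1    0.    14.7] yawerr -0.001 tilt [ 0.029 -0.002] z 31.7 F hood [-0.3  0.2  0.6] T [-0.03  0.01  0.02] gap 0.5 [ 1.09  0.7  -0.58  1.82  0.51  0.81  1.21]
t 33.70 hood tcp [-165.3   -0.    14.7] yawerr -0.001 tilt [ 0.029 -0.002] z 31.7 F hood [ 0.5 -0.5  0.5] T [-0.06 -0.02  0.01] gap 0.2 [ 1.09  0.7  -0.58  1.82  0.51  0.81  1.21]
```

```bash
python3 shift.py '[[0,-2,0,0,0],[0,0,0,0,0]]'>/dev/null; python3 where.py;  python3 shift.py '[[0,-2,0,0,0],[0,0,0,0,0]]'>/dev/null; python3 where.py; python3 shift.py '[[0,-2,0,0,0],[0,0,0,0,0]]'>/dev/null; python3 where.py
```

```text
t 33.95 hood tcp [-163.4   -0.    14.7] yawerr -0.001 tilt [ 0.029 -0.002] z 31.7 F hood [-0.2  0.4 -0.8] T [-0.11 -0.02  0.05] gap 0.2 [ 1.09  0.7  -0.58  1.81  0.51  0.81  1.21]
t 34.20 hood tcp [-161.3   -0.    14.6] yawerr -0.001 tilt [ 0.029 -0.002] z 31.6 F hood [ 1.   0.5 -0.9] T [-0.08 -0.11  0.04] gap 0.4 [ 1.09  0.71 -0.58  1.81  0.51  0.82  1.21]
t 34.45 hood tcp [-1.603e+02 -1.000e-01  1.440e+01] yawerr -0.001 tilt [ 0.031 -0.003] z 31.4 F hood [-2.2  0.2  2.3] T [0.26 0.46 0.01] gap 0.4 [ 1.09  0.71 -0.58  1.8   0.51  0.82  1.21]
```

Force rises at x = −160.3, exactly where the strip should be home. One firmer nudge, then back off.

```bash
python3 shift.py '[[0,-2,0,0,0],[0,0,0,0,0]]'>/dev/null; python3 where.py; python3 shift.py '[[0,-2,0,0,0],[0,0,0,0,0]]'>/dev/null; python3 where.py; python3 shift.py '[[0,5,0,0,0],[0,25,0,0,0],[0,40,0,-10,0],[0,0,0,-50,0],[0,0,0,0,0]]' >/dev/null; python3 where.py
```

```text
t 34.70 hood tcp [-1.602e+02 -1.000e-01  1.410e+01] yawerr -0.001 tilt [ 0.034 -0.003] z 31.1 F hood [-7.6  0.1  5.8] T [ 0.97  1.34 -0.05] gap 0.4 [ 1.09  0.71 -0.58  1.8   0.51  0.82  1.21]
t 34.95 hood tcp [-1.601e+02 -1.000e-01  1.380e+01] yawerr -0.001 tilt [ 0.038 -0.004] z 30.8 F hood [-12.4  -0.6   9.7] T [ 1.48  2.16 -0.05] gap 0.4 [ 1.08  0.71 -0.58  1.79  0.51  0.83  1.21]
t 35.58 hood tcp [-2.201e+02  1.000e-01  8.010e+01] yawerr -0.001 tilt [ 0.02  -0.004] z 97.1 F hood [ 1.4 -1.1 -0.1] T [-0.07 -0.02  0.06] gap 0.5 [ 1.19  0.53 -0.66  1.93  0.43  0.85  1.26]
```

```bash
python3 shift.py '[[0,40,40,-50,0],[0,40,45,-40,0],[0,20,50,0,0],[0,0,50,0,0],[0,0,0,0,0]]' >/dev/null; python3 where.py; python3 - <<'E'
from m import *
a=manip.camera("scene");cv2.imwrite("pics/scene12.png",a);b=cv2.imread("pics/scene9.png")
for n,(x0,y0,x1,y1) in {"rail":(420,195,470,250),"ptr":(448,252,470,275)}.items():
    A,B=[cv2.cvtColor(i[y0:y1,x0:x1],6).astype(np.float32) for i in(a,b)]; print(n,cv2.phaseCorrelate(A,B),np.abs(A-B).mean())
h=cv2.cvtColor(a,cv2.COLOR_BGR2HSV); m=((h[...,0]<14)&(h[...,1]>120)&(h[...,2]>70)).astype(np.uint8);m[:, :370]=0;m[:,450:]=0;m[:220]=0;m[320:]=0
for c in cv2.findContours(m,0,2)[0]:
    if cv2.contourArea(c)>40: print(cv2.contourArea(c),cv2.boxPoints(cv2.minAreaRect(c)).round(1).tolist())
print(proj(S,[W(p,(-151,y,21)) for y in(7.5,-7.5)]+[W(p,(-85,y,21)) for y in(7.5,-7.5)]).round(1).tolist())
# bystanders
t=manip.camera("top");t0=cv2.imread("pics/top0.png")
for n,(x0,y0,x1,y1) in {"foot":(262,242,288,268),"square":(195,260,262,315)}.items(): print(n,np.abs(t[y0:y1,x0:x1].astype(int)-t0[y0:y1,x0:x1]).mean())
s0=cv2.imread("pics/scene0.png");print(np.abs(a[185:235,165:265].astype(int)-s0[185:235,165:265]).mean())
E
```

```text
t 36.20 hood tcp [-308.8  177.1  155.1] yawerr 0.007 tilt [0.026 0.   ] z 172.1 F hood [ 0.7 -0.4 -0.1] T [-0.03  0.03 -0.04] gap 0.4 [ 1.02  0.31 -0.84  2.05  0.27  0.93  1.  ]
rail ((-0.04154815718177929, 0.04794029177303116), 0.6560158446629842) 18.60291
ptr ((-0.21661309615222457, -0.3246272873790339), 0.8326175274948279) 9.108696
212.0 [[396.6000061035156, 270.0], [448.6000061035156, 251.0], [450.3999938964844, 255.89999389648438], [398.3999938964844, 274.79998779296875]]
[[395.7, 269.7], [399.1, 274.9], [420.8, 260.2], [424.4, 265.2]]
foot 26.933431952662723
square 11.324287652645861
8.157
```

```bash
python3 -c "
from plant import manip
print(manip.sign_off())"
```

```text
the job is handed in; nothing more can be done
None
```

The sash stands level with the red pointer to within about 2 mm and the strip is home against the end stop. The down-pointing gripper could not reach under the rail, so I raised the sash with the strip held in it, then laid the strip back on the table before re-taking and inserting it; the strip is 14.9 mm wide, not 27 mm. The pointer did not move; the arm kept clear of the try square and foot, but the last pictures could not confirm they were undisturbed.

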